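# Clear, line up and hold shut the cover of an edge-dyeing machine

## Robot

A 6-joint arm with a two-finger parallel gripper is mounted at the origin on the work surface. World frame = base frame: x ahead of the robot, y to its left, z up, the work surface at z = 0. Lengths are in m, angles in rad, forces in N, time in s.
With the tool pointing down it reaches from about 0.35 to 0.85 m from the base axis. Payload 8.1 kg.
Tool frame: the origin (TCP) lies on the mounting face of the last link; the fingertips stand 186 mm ahead of it and the grasp point (between the pads) lies 167 mm ahead of it (r.finger_overhang is the z of the fingertips in the tool frame, in m); z points along the fingers, y is the direction in which the jaws open and shut (so a half turn about z gives the same grasp; the last joint's range is limited). The gripper opens to 93 mm and grips with 3 to 60 N. Pads are 15 mm wide; open, the fingers measure 128 mm over their backs; the gripper's body (75 mm by 188 mm) begins 65 mm behind the grasp point.
Start: joints at [1.108, 0.13, 1.488, -0, 1.523, -0.085], TCP at [0.221, 0.558, 0.405] pointing down, gripper open.
Joint ranges: [-2.96, 2.96], [-0.89, 2.26], [0.02, 2.5], [-1.34, 4.48], [0, 2.73], [-2.66, 2.66]. Speed limits (rad/s): [2.39, 2.39, 2.79, 3.14, 3.14, 3.14].

## Interface

Orientations are given as a rotation vector (axis times angle).
In Python, from rig import r gives the robot as it stands.
- The arm moves only by the shell command python3 -m handwheel 'ROWS' [OPENING] [FORCE]. ROWS is JSON, a list of rows, each a list of 2 entries, a list of its own where there are three numbers: the shift along the tool's x, y, z in cm, then the turn about the tool's z in degrees. In form: [[[tx, ty, tz], turn], ...]. A call has 1 to 5 rows; each row shifts and turns the pose as measured when the row begins, along the tool's axes as they then stand; what a row does not reach is not made up. A row lasts 1/10 s, in which the tool goes at most 50 mm and 8.59 degrees, less where a joint would pass 70% of its speed; a pose out of reach is approached as far as the arm can. A call with a gripper value outside its range is refused whole. OPENING is the opening in per cent of the stroke, from 0 (shut) to 100 (fully open), set as the call begins (- or left out, the last holds). The fingers move at their own pace and stop on an object; FORCE is the grip in N (left out, the last holds). Time passes only in rows, so rows that do not move let the fingers close. It gives the time, the measured TCP pose, the force and the opening at its end, in the units of the state.
- r.get_state(): the state, without advancing time (a new reading comes with each control period).
- r.snapshot(name): name is "scene" or "top" or "wrist"; returns a dict with "frame" (384x512x3 uint8, red, green, blue), "range_z" (384x512 float32, m along the optical axis (not along the pixel's ray), 0 where there is no reading), "fx", "fy", "cx", "cy" (pixels), "xyz" and "attitude" of the camera in the world. Camera axes: x right, y down, z forward; pixel columns grow to the right and rows downward; lengths in m; the calibration is good to about 2 mm. A picture is of the moment at which its call begins.
- r.hand_in(): hands the job in, once; it reports no verdict.
The state is a dict: "t": time; "qpos": joint angles; "joint_vel": joint speeds; "joint_efforts": joint torques, N m; "ee_pos": TCP position; "tcp_rot": TCP orientation; "force": force on the tool from outside, world axes, zero at the start; "wrist_torque": the same for the moment, N m; "finger_gap": opening from 0.0 (shut) to 1.0 (fully open).
Only numpy, scipy, OpenCV 4.12 (cv2) and the standard library are available. Lean on these libraries where they do the work, as an engineer would, in place of code of your own. Each camera call takes 0.05 s, during which the arm holds its last target.

## Task

First lift the tall jar off the cover panel of the edge-dyeing machine and stand it upright in the empty cell of the plywood tray. Then turn the panel's quarter-turn fastener clockwise until its wing lines up with the two dark marks on the panel, so that the stud fits the slot in the frame, and push the panel fully down against the frame. Finish while still holding the panel pressed down (do not let go); leave the small pot, bottle, plaster block and brush alone.

Things in the scene. Friction and masses are not known exactly. Their poses are not given: they have to be found in the camera images.
- machine: Edge-dyeing machine, fixed: grey housing 200 (x) by 220 (y) by 70 mm high, dye trough and dark roller (67 mm high) along its +y side, out to y = 193 mm. Origin: on the table under the housing's centre, z up. The frame slot runs along its x axis through x = 0, y = 20 mm. Nothing beside the cover panel stands higher than the panel.
- panel (a joint): How far the cover panel is pushed straight down, m: 0 = up (its spring carries it and the jar), 0.008 = fully down on the frame, a hard stop. Takes 6 N to start and 12 N to hold down; springs up if released. May be pushed anywhere on its top or on the fastener; blocked after about 1 mm unless the fastener is in line with the slot.
- panel_mid (a point): Centre of the top face of the cover panel, bare metal (moves down with it); axes as the machine's. Panel: aluminium, 150 (x) by 170 (y) by 6 mm, over the middle of the housing; its top is 84 mm above the table when up, 76 mm when down. Two dark marks on it, 30 by 5 mm, either side of the fastener, show the slot's line, along x, 20 mm to the +y side of this point.
- fastener (a joint): Angle of the quarter-turn fastener, rad, positive anticlockwise from above: 0 = wing along the machine's x axis, in line with the dark marks and the slot. Starts 0.75 to 1.4, so it is turned clockwise; stays where it is left (friction 0.06 N m); stops at -0.3 and 1.6. The stud enters the slot within about 0.15 either way.
- wing (a point): The fastener's wing, an upright steel bar 40 mm long, 12 mm thick, 22 mm high, on a boss 34 mm across and 8 mm high on the panel; its top is 30 mm above the panel. This point is on the turning axis, 28 mm above the panel's top (112 mm above the table with the panel up); x runs along the wing and turns with it, z up.
- jar: Tall closed amber glass jar with a black lid, 54 mm diameter, 100 mm high, 0.18 to 0.33 kg, standing on the panel close to the fastener, in the gripper's way. Origin: centre of its underside; z up.
- tray: Low plywood tray fixed to the table, 100 (x) by 190 (y) mm, walls 30 mm high and 5 mm thick, floor 5 mm, divided across the middle into two cells, each about 90 by 87 mm inside. Origin: on the table under its centre. The small pot stands in the cell at -y, the other (+y) is empty.
- tray_cell (a point): Centre of the empty cell's floor, 5 mm above the table; axes as the tray's.
- pot: Bystander: low amber jar with black lid, 58 mm diameter, 50 mm high, in the tray's other cell. Origin: centre of its underside.
- bottle: Bystander: white bottle, 60 mm diameter, 170 mm high, beyond the machine. Origin: centre of its underside.
- block: Bystander: plaster block 90 by 70 by 75 mm, beyond the tray. Origin: centre of its underside.
- brush: Bystander: brush lying on the table beyond the machine. Origin: under its middle.
Not all that is in view belongs to the job. What is shaped like the jar but green or red is not meant.

How it is judged:
By the outcome, as a careful person would: the job done as asked, in the order asked, and still so for the second after the job is handed in, while the arm keeps its last pose, push and grip.
It also fails if it takes over 54 s, if anything falls off the work surface, if the arm or the gripper's body presses on something with over 40 N, if the wrist force passes 120 N, or if a joint passes its speed limit or range.

## Working session

There is one attempt and no reset: what is moved stays moved. The work goes in short steps, Python scripts to look and compute and a shell command to move; the robot and the scene stay as the last step left them, time stands still between calls to the robot, and variables do not carry over. Pictures are saved under pics/ and viewed, and the job is handed in when it is done.

```bash
mkdir -p pics; ls; python3 - <<'E'
from rig import r
import cv2
s=r.get_state(); print(s)
for n in ["scene","top"]:
    d=r.snapshot(n); cv2.imwrite(f"pics/{n}0.png",cv2.resize(d["frame"][:,:,::-1],(800,600)))
    print(n,d["fx"],d["fy"],d["cx"],d["cy"],d["xyz"],d["attitude"])
E
```

```text
pics
{'t': 0.0, 'qpos': array([ 1.10755873e+00,  1.31155038e-01,  1.48924419e+00,  3.19696721e-05,
        1.52298944e+00, -8.53829572e-02]), 'joint_vel': array([-0.0020487 ,  0.00038955, -0.00058661,  0.00095975, -0.00085228,
       -0.00073964]), 'joint_efforts': array([ 8.67724466e-04, -5.59869254e+01, -4.91747653e+01,  7.64587708e-02,
        3.58495535e-02, -1.10719852e-04]), 'ee_pos': array([0.22122258, 0.55749338, 0.40371007]), 'tcp_rot': array([-5.89913139e-01, -3.08518231e+00,  2.70166164e-03]), 'force': array([-0.28732202,  0.06677843, -1.01128457]), 'wrist_torque': array([-0.02595065,  0.0081611 ,  0.00661449]), 'finger_gap': 0.9981750926020627}
scene 407.89520963958694 407.89520963958694 255.25638760729933 188.6043427119227 [ 1.08845242 -0.7657779   0.82772717] [-2.1656447  -0.74412714  0.33988985]
top 473.5503728882074 473.5503728882074 263.7422943345493 190.94979929331402 [ 0.3671569 -0.0584034  1.2751268] [-2.14322436  2.12150168 -0.18821901]
```

View pics/scene0.png

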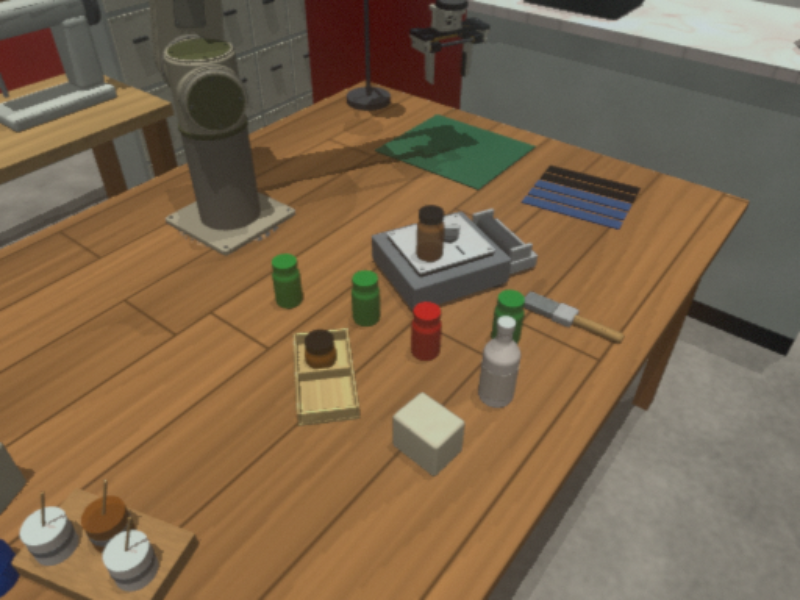

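View pics/top0.png

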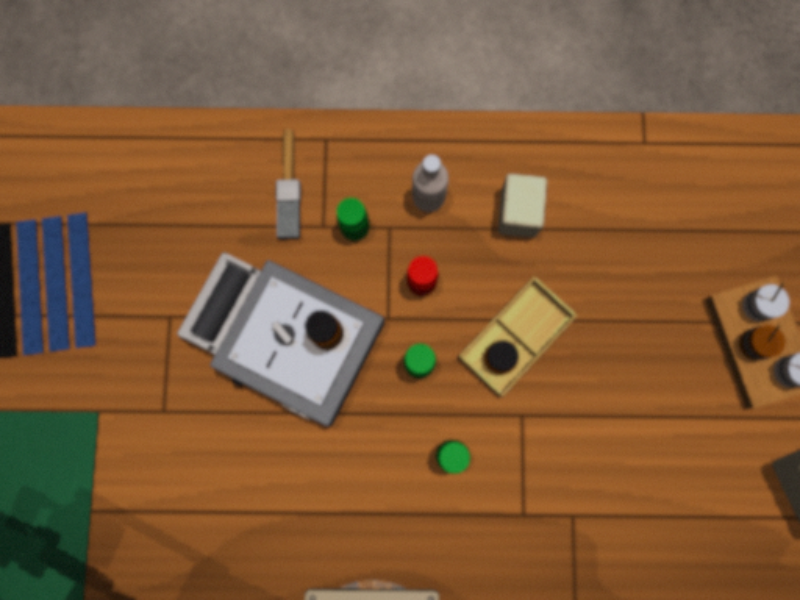

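Jar candidates in the 800×600 top view: the black-lidded tall jar on the panel (322,328), the low black-lidded pot in the tray (500,357), green jars (352,217), (420,360), (453,457) and a red jar (423,275). I choose the one at (322,328), on the panel. Next is a close crop to check it.

```bash
cat > h.py <<'E'
import numpy as np, cv2
from scipy.spatial.transform import Rotation as R
from rig import r
def ray(d,u,v):
    return R.from_rotvec(d["attitude"]).apply([(u-d["cx"])/d["fx"],(v-d["cy"])/d["fy"],1.])
def onz(d,u,v,z):
    c=np.array(d["xyz"]); k=ray(d,u,v); return c+k*(z-c[2])/k[2]
def proj(d,p):
    q=R.from_rotvec(d["attitude"]).inv().apply(np.array(p)-d["xyz"]); return d["fx"]*q[0]/q[2]+d["cx"], d["fy"]*q[1]/q[2]+d["cy"]
def crop(d,name,u0,v0,w,h,s):
    im=cv2.resize(d["frame"][v0:v0+h,u0:u0+w,::-1],None,fx=s,fy=s,interpolation=cv2.INTER_CUBIC); cv2.imwrite(name,im)
E
python3 - <<'E'
from h import *
d=r.snapshot("top")
crop(d,"pics/t1.png",110,155,140,120,5)
crop(d,"pics/t2.png",285,170,90,90,6)
E
```

```text
(no output)
```

View pics/t1.png

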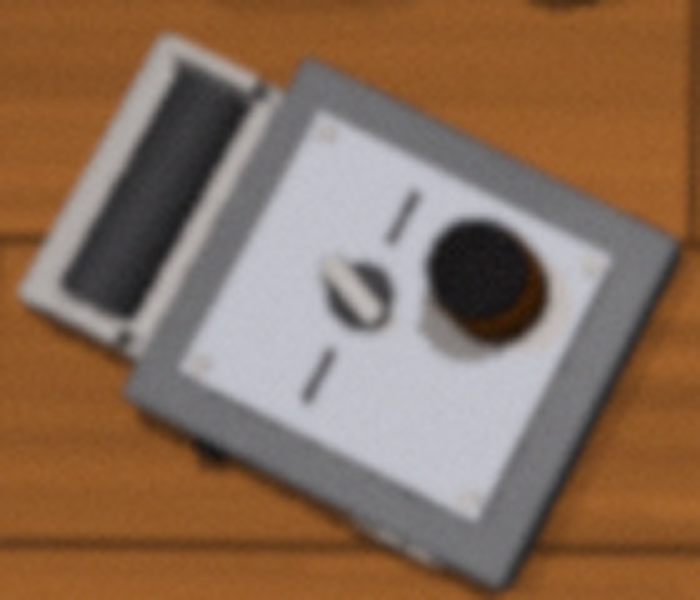

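View pics/t2.png

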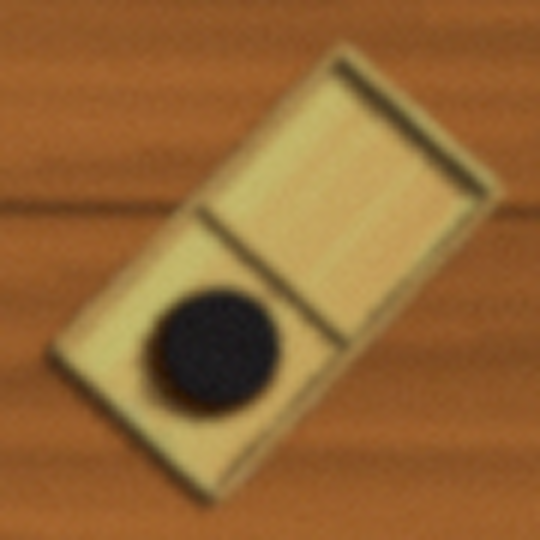

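The black-lidded amber jar in the crop stands on the panel right of the fastener: lid centre ≈ (480,268), wing (330,262)–(375,315). The empty tray cell is at the upper right of the second crop.

```bash
cat >> h.py <<'E'
def P(d,p,z,o=(110,155),s=5): return onz(d,o[0]+(p[0]+.5)/s-.5,o[1]+(p[1]+.5)/s-.5,z)
E
python3 - <<'E'
from h import *
d=r.snapshot("top")
np.set_printoptions(precision=4,suppress=True)
c=np.array([P(d,p,.084) for p in [(318,112),(608,260),(478,520),(185,372)]])
print("corners",c[:,:2],"mid",c.mean(0)[:2], [np.linalg.norm(c[i]-c[i-1]) for i in range(4)])
ym=(c[0]+c[3]-c[1]-c[2]);xm=c[0]+c[1]-c[2]-c[3]
print("ang from y",np.degrees(np.arctan2(-ym[0],ym[1])),"from x",np.degrees(np.arctan2(xm[1],xm[0])))
m=np.array([P(d,p,.084) for p in [(415,192),(391,242),(331,350),(308,402)]]);print("marks mid",m.mean(0)[:2], np.degrees(np.arctan2(*(m[0]-m[3])[[1,0]])))
print("lid",P(d,(478,268),.184))
w=np.array([P(d,p,.114) for p in [(332,262),(372,312)]]);print("wing",w.mean(0),np.degrees(np.arctan2(*(w[0]-w[1])[[1,0]])))
t=np.array([P(d,p,.030,(285,170),6) for p in [(340,43),(502,187),(212,503),(50,350)]]);print("tray",t[:,:2],t.mean(0))
ty=(t[0]+t[1]-t[2]-t[3]);ty/=np.linalg.norm(ty);print("ty",ty,"sides",[np.linalg.norm(t[i]-t[i-1]) for i in range(4)],"cell",t.mean(0)+ty*0.046, np.degrees(np.arctan2(ty[1],ty[0])))
f=np.array([P(d,p,.005,(285,170),6) for p in [(340,75),(472,198),(340,350),(195,215)]])
s=r.get_state();print(R.from_rotvec(s["tcp_rot"]).as_matrix())
# depth check
rz=d["range_z"];
for z,p in [("lid",(478,268)),("panel",(300,200))]:
    u=int(110+p[0]/5);v=int(155+p[1]/5);print(z,(np.array(d["xyz"])+ray(d,u,v)*rz[v,u]))
# lid centroid from depth
v,u=np.mgrid[170:240,185:235];k=R.from_rotvec(d["attitude"]).apply(np.stack([(u.ravel()-d["cx"])/d["fx"],(v.ravel()-d["cy"])/d["fy"],np.ones(u.size)],1));X=np.array(d["xyz"])+k*rz[v,u].reshape(-1,1)
b=X[np.abs(X[:,2]-.184)<.012];print(len(b),b.mean(0),(b.min(0)+b.max(0))/2)
E
```

```text
corners [[0.6092 0.1715]
 [0.5341 0.0211]
 [0.4028 0.083 ]
 [0.4751 0.2327]] mid [0.5053 0.1271] [np.float64(0.1474244947254353), np.float64(0.1680583809578409), np.float64(0.1451913447649604), np.float64(0.16616778347472022)]
ang from y -26.1550172440564 from x -24.86695671779769
marks mid [0.5145 0.1454] -24.89063619719265
lid [0.5157 0.0748 0.184 ]
wing [0.5152 0.1452 0.114 ] 40.06597402217154
tray [[ 0.6257 -0.2689]
 [ 0.5612 -0.3396]
 [ 0.4208 -0.2094]
 [ 0.4867 -0.139 ]] [ 0.5236 -0.2392  0.03  ]
ty [ 0.7319 -0.6814  0.    ] sides [np.float64(0.19019930950570385), np.float64(0.09567967750759263), np.float64(0.19148667431980468), np.float64(0.09649154144419492)] cell [ 0.5573 -0.2706  0.03  ] -42.95595201703141
[[-0.9295  0.3689 -0.0005]
 [ 0.3689  0.9295 -0.0011]
 [ 0.0001 -0.0012 -1.    ]]
lid [0.5166 0.0756 0.1814]
panel [0.5626 0.1779 0.0825]
338 [0.5167 0.076  0.1837] [0.5169 0.0758 0.1817]
```

```bash
cat >> h.py <<'E'
def to(x,y,z,ang,tip=.167):
    """print remaining shift (cm, tool axes) and turn (deg) so grasp point is at x,y,z and tool y at world angle ang"""
    s=r.get_state();M=R.from_rotvec(s["tcp_rot"]).as_matrix()
    g=s["ee_pos"]+M@[0,0,tip]
    a=np.degrees(np.arctan2(M[1,1],M[0,1]))
    t=(a-ang+180)%360-180
    print("t",round(s["t"],2),"shift",np.round(M.T@(np.array([x,y,z])-g)*100,2),"turn",round(t,1),"grasp",np.round(g,4),"yang",round(a,1),"tilt",np.round(M[:2,2],4),"q6",round(s["qpos"][5],2),"F",np.round(s["force"],1),"gap",round(s["finger_gap"]*93,1))
E
python3 -m handwheel '[[[-3.8,-2.85,0],0],[[-3.8,-2.85,0],0],[[-3.8,-2.85,0],0],[[-3.8,-2.85,0],0],[[-3.8,-2.85,0],0]]' 100 20
python3 -m handwheel '[[[-3.8,-2.85,0],0],[[-3.8,-2.85,0],0],[[-3.8,-2.85,0],0],[[-3.8,-2.85,0],0],[[-3.8,-2.85,0],0]]'
python3 -c "
from h import *
to(.5165,.0755,.235,0)"
```

```text
t: 0.7
ee_pos: [0.3454, 0.3529, 0.4014]
tcp_rot: [-0.574, -3.086, 0.005]
force: [1.0, 0.8, -0.8]
finger_gap: 0.998
t: 1.2
ee_pos: [0.4742, 0.1424, 0.4017]
tcp_rot: [-0.573, -3.088, 0.003]
force: [0.7, -0.1, 0.3]
finger_gap: 1.001
t 1.2 shift [-6.36 -4.7  -0.03] turn 69.0 grasp [0.4739 0.1422 0.2347] yang 69.0 tilt [-0.0014 -0.0017] q6 -1.02 F [ 0.7 -0.1  0.3] gap 93.1
```

```bash

python3 -m handwheel '[[[-3.5,-2.6,0],0],[[-3.1,-2.3,0],0],[[0,0,0],8.5],[[0,0,0],8.5],[[0,0,0],8.5]]' 
python3 -m handwheel '[[[0,0,0],8.5],[[0,0,0],8.5],[[0,0,0],8.5],[[0,0,0],8.5],[[0,0,0],0]]' 
python3 - <<'E'
from h import *
to(.5165,.0755,.135,0)
d=r.snapshot("wrist");cv2.imwrite("pics/w1.png",d["frame"][:,:,::-1])
print(d["xyz"],d["attitude"],"proj lid",proj(d,(.5165,.0755,.184)))
E
```

```text
t: 1.7
ee_pos: [0.5218, 0.0623, 0.4007]
tcp_rot: [-1.258, -2.878, 0.006]
force: [0.4, -0.2, -0.5]
finger_gap: 1.002
t: 2.2
ee_pos: [0.5216, 0.0615, 0.3995]
tcp_rot: [-2.053, -2.376, 0.008]
force: [-0.3, 0.3, 0.2]
finger_gap: 0.998
t 2.2 shift [ 1.53 -0.18  9.75] turn 8.3 grasp [0.5209 0.061  0.2325] yang 8.3 tilt [-0.0042 -0.0033] q6 -0.12 F [-0.3  0.3  0.2] gap 92.8
[0.51178807 0.13026606 0.37958557] [2.87444392 0.21115192 0.0202557 ] proj lid (np.float64(254.81610282072018), np.float64(195.3303914330027))
```

View pics/w1.png

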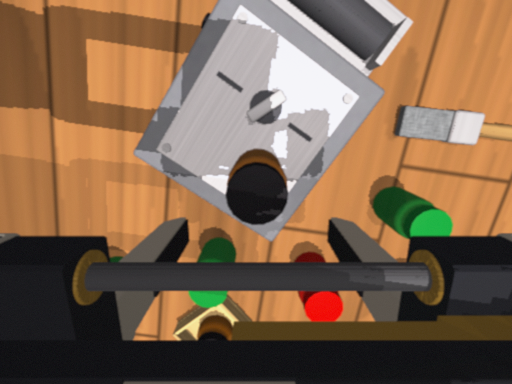

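The lid centre is at about (257,191), against a projected (255,195), so it agrees within 2 mm. The wing shows at (250,118)–(284,97).

```bash

python3 -m handwheel '[[[1.5,-0.2,0],8.3],[[0,0,0],0]]' 
python3 - <<'E'
from h import *
d=r.snapshot("wrist");crop(d,"pics/w2.png",160,60,200,170,4)
print("lid",onz(d,0,0,.184)*0+1)
np.save("/tmp/d.npy",{k:d[k] for k in d},allow_pickle=True)
to(.5165,.0755,.135,0)
E
```

```text
t: 2.45
ee_pos: [0.5173, 0.076, 0.3992]
tcp_rot: [-2.208, -2.233, 0.009]
force: [-0.9, -0.4, -0.0]
finger_gap: 0.997
lid [1. 1. 1.]
t 2.5 shift [0.12 0.02 9.72] turn 1.0 grasp [0.5167 0.0747 0.2322] yang 1.0 tilt [-0.0044 -0.0041] q6 0.03 F [-0.6 -0.4  0.2] gap 93.0
```

View pics/w2.png

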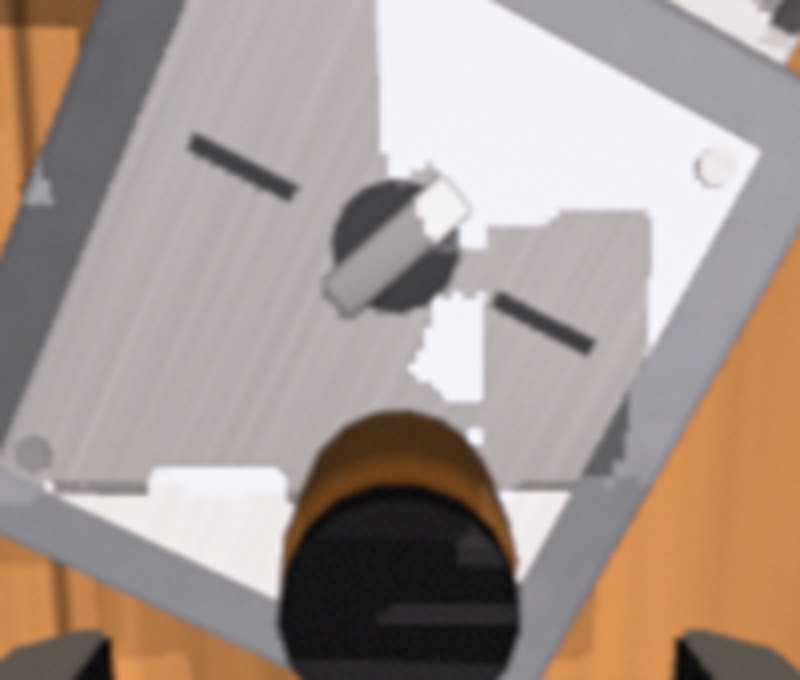

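```bash

python3 - <<'E'
from h import *
d=np.load("/tmp/d.npy",allow_pickle=True).item()
q=lambda p,z:P(d,p,z,(160,60),4)
print("lid",q((400,605),.184), "r",np.linalg.norm(q((281,605),.184)-q((519,605),.184))/2)
a,b=q((452,193),.114),q((339,289),.114);print("wing",(a+b)/2,np.linalg.norm(a-b),np.degrees(np.arctan2(*(a-b)[[1,0]])))
m=[q(p,.084) for p in [(192,142),(294,194),(499,301),(591,347)]];print("marks",np.mean(m,0),np.degrees(np.arctan2(*(m[3]-m[0])[[1,0]])))
E
python3 -m handwheel '[[[0,0,3.5],1],[[0,0,3.5],0],[[0,0,2.0],0],[[0,0,0],0]]' 
python3 -c "
from h import *
to(.5165,.0755,.135,0)"
```

```text
lid [0.51798379 0.07813074 0.184     ] r 0.023004832569674435
wing [0.51593683 0.1461236  0.114     ] 0.03512013714197162 40.04855853313249
marks [0.51641184 0.14465672 0.084     ] -25.735838676033644
t: 2.9
ee_pos: [0.5183, 0.0735, 0.3085]
tcp_rot: [2.187, 2.25, -0.005]
force: [-0.9, -0.7, -0.1]
finger_gap: 0.995
t 2.9 shift [ 0.3  -0.18  0.64] turn 1.6 grasp [0.5184 0.0726 0.1415] yang 1.6 tilt [ 0.0005 -0.0052] q6 0.02 F [-0.9 -0.7 -0.1] gap 92.5
```

```bash

python3 -m handwheel '[[[0.45,-0.1,0.6],0],[[0,0,0],0]]'
python3 -m handwheel '[[[0,0,0],0],[[0,0,0],0],[[0,0,0],0],[[0,0,0],0],[[0,0,0],0]]' 0 35
python3 -m handwheel '[[[0,0,0],0],[[0,0,0],0],[[0,0,0],0]]'
python3 -c "
from h import *
to(.5165,.0755,.135,0)"
```

```text
t: 3.1
ee_pos: [0.5176, 0.0776, 0.3032]
tcp_rot: [2.18, 2.256, -0.005]
force: [0.6, -0.5, 0.2]
finger_gap: 1.001
t: 3.6
ee_pos: [0.5191, 0.0777, 0.3078]
tcp_rot: [2.172, 2.257, 0.002]
force: [-2.5, -1.0, 0.2]
finger_gap: 0.617
t: 3.9
ee_pos: [0.519, 0.0777, 0.3078]
tcp_rot: [2.172, 2.257, 0.002]
force: [-0.4, -0.7, 0.6]
finger_gap: 0.576
t 3.9 shift [-0.12 -0.39  0.58] turn 2.2 grasp [0.5203 0.0768 0.1408] yang 2.2 tilt [ 0.0074 -0.0053] q6 0.02 F [-0.4 -0.7  0.6] gap 53.6
```

```bash

python3 -m handwheel '[[[0,0,-2],0],[[0,0,-3],0],[[0,0,-4],0],[[0,0,-3],0],[[0,0,-1],0]]'
python3 - <<'E'
from h import *
to(.557,-.270,.25,47)
d=r.snapshot("scene");crop(d,"pics/s1.png",150,90,250,180,3)
E
```

```text
t: 4.4
ee_pos: [0.5165, 0.0783, 0.4352]
tcp_rot: [2.178, 2.263, -0.012]
force: [-0.7, 0.0, -2.5]
finger_gap: 0.575
t 4.4 shift [-34.85   2.82   2.  ] turn -44.8 grasp [0.5156 0.0773 0.2682] yang 2.2 tilt [-0.0053 -0.0059] q6 0.02 F [-0.7  0.  -2.5] gap 53.5
```

View pics/s1.png

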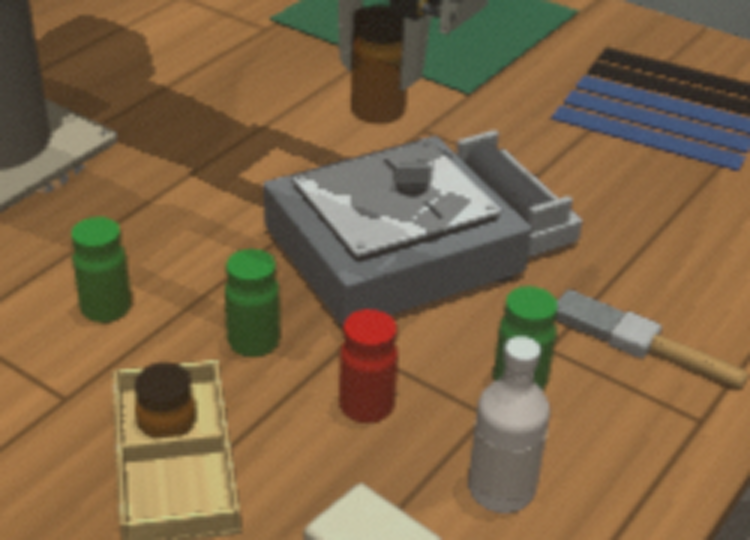

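The jar is lifted and upright between the fingers, and the panel is clear. Moving over the tray.

```bash

python3 -m handwheel '[[[-2,0.2,0],0],[[-3.5,0.3,0],0],[[-4.2,0.35,0],0],[[-4.2,0.35,0],0],[[-4.2,0.35,0],0]]'
python3 -m handwheel '[[[-4.2,0.35,0],0],[[-4.2,0.35,0],0],[[-4,0.3,0],0],[[-3,0.2,0],0],[[-1,0,0],0]]'
python3 -m handwheel '[[[0,0,0],-8],[[0,0,0],-8],[[0,0,0],-8],[[0,0,0],-8],[[0,0,0],-6]]'
python3 - <<'E'
from h import *
to(.557,-.270,.15,47)
E
```

```text
t: 4.95
ee_pos: [0.539, -0.1021, 0.4268]
tcp_rot: [-2.162, -2.268, 0.016]
force: [0.7, 0.3, -3.2]
finger_gap: 0.575
t: 5.45
ee_pos: [0.5566, -0.2757, 0.412]
tcp_rot: [-2.156, -2.253, 0.025]
force: [0.1, -0.1, -3.4]
finger_gap: 0.569
t: 5.95
ee_pos: [0.555, -0.2756, 0.3992]
tcp_rot: [-1.267, -2.828, 0.007]
force: [0.4, -0.1, -3.2]
finger_gap: 0.567
t 5.95 shift [-0.65  1.06  8.19] turn -5.2 grasp [ 0.5482 -0.2734  0.2323] yang 41.8 tilt [-0.041   0.0137] q6 -1.27 F [ 0.4 -0.1 -3.2] gap 52.8
```

```bash

python3 -m handwheel '[[[-0.6,1.0,0],-5],[[0,0,0],0],[[0,0,0],0]]'
python3 - <<'E'
from h import *
to(.557,-.270,.08,47)
s=r.get_state();print(s["qpos"],s["tcp_rot"])
d=r.snapshot("top");crop(d,"pics/t3.png",285,150,110,110,6)
E
```

```text
t: 6.25
ee_pos: [0.5659, -0.2713, 0.3928]
tcp_rot: [-1.132, -2.876, 0.001]
force: [0.5, -0.3, -3.1]
finger_gap: 0.573
t 6.25 shift [-0.74  0.09 14.58] turn 0.1 grasp [ 0.5579 -0.2683  0.226 ] yang 47.1 tilt [-0.0478  0.0182] q6 -1.35 F [ 0.5 -0.3 -3.1] gap 53.3
[-0.52617981  0.23594517  1.39190889 -0.00830351  1.56425493 -1.34678891] [-1.13181909e+00 -2.87568673e+00  9.30987326e-04]
```

View pics/t3.png

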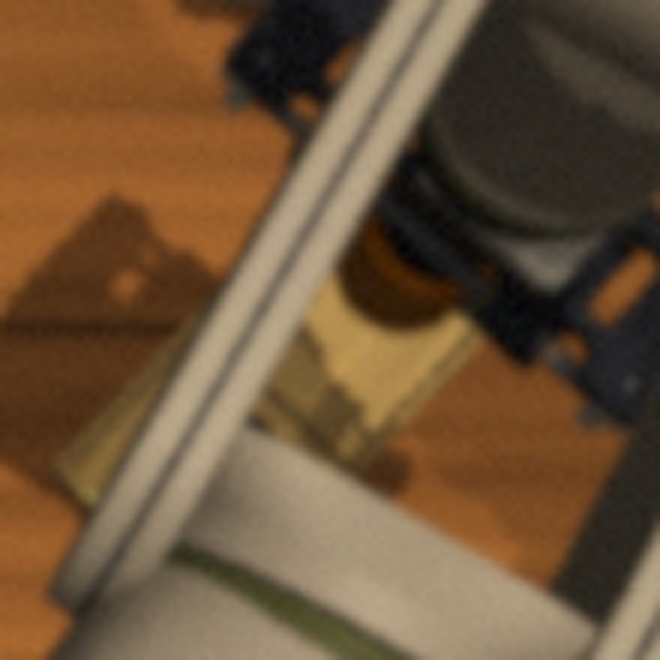

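```bash

python3 -m handwheel '[[[-0.3,0,4],0],[[-0.2,0,4],0],[[-0.2,0,3],0]]'
python3 - <<'E'
from h import *
to(.559,-.271,.066,47)
d=r.snapshot("scene");crop(d,"pics/s2.png",130,90,250,200,3)
E
```

```text
t: 6.6
ee_pos: [0.5673, -0.275, 0.2863]
tcp_rot: [-1.145, -2.884, 0.004]
force: [-0.3, -0.5, -3.4]
finger_gap: 0.573
t 6.6 shift [0.1  0.09 5.35] turn -0.3 grasp [ 0.5611 -0.273   0.1195] yang 46.7 tilt [-0.037   0.0119] q6 -1.34 F [-0.3 -0.5 -3.4] gap 53.3
```

View pics/s2.png

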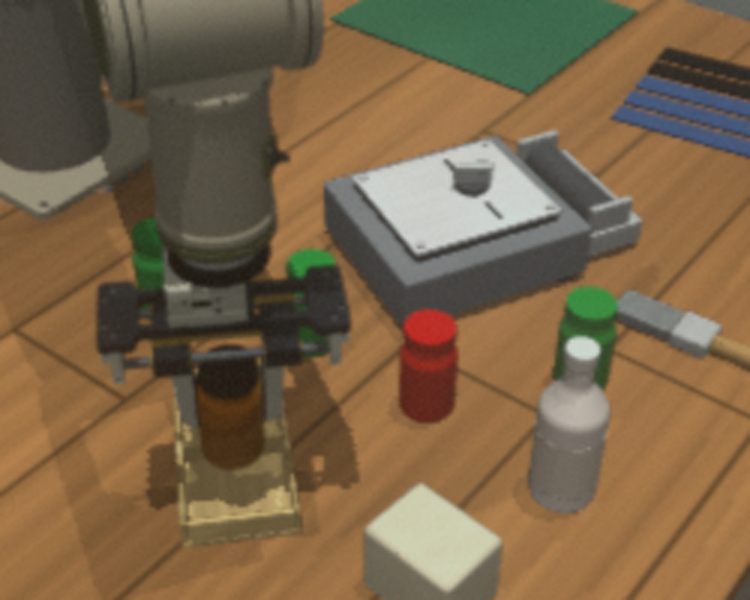

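```bash

python3 -m handwheel '[[[0,0,2.5],0],[[0.1,0.1,2],0]]'
python3 -c "
from h import *
to(.559,-.271,.062,47)"
```

```text
t: 6.85
ee_pos: [0.5633, -0.2723, 0.2354]
tcp_rot: [-1.148, -2.875, 0.003]
force: [-1.2, 0.4, -3.7]
finger_gap: 0.575
t 6.85 shift [-0.33  0.12  0.64] turn -0.5 grasp [ 0.5561 -0.2697  0.0685] yang 46.5 tilt [-0.0433  0.0154] q6 -1.34 F [-1.2  0.4 -3.7] gap 53.4
```

```bash

python3 -m handwheel '[[[-0.1,0,0.4],0],[[0,0,0.2],0]]'
python3 -c "
from h import *
to(.559,-.271,.062,47)"
```

```text
t: 7.05
ee_pos: [0.5629, -0.2722, 0.2295]
tcp_rot: [-1.15, -2.869, 0.001]
force: [-6.9, 3.9, 20.9]
finger_gap: 0.572
t 7.05 shift [-0.41  0.15  0.05] turn -0.6 grasp [ 0.555  -0.2692  0.0627] yang 46.4 tilt [-0.047  0.018] q6 -1.34 F [-6.9  3.9 20.9] gap 53.2
```

```bash

python3 -m handwheel '[[[0,0,-0.1],0]]'
python3 -m handwheel '[[[0,0,0],0],[[0,0,0],0],[[0,0,0],0],[[0,0,0],0]]' 80
python3 - <<'E'
from h import *
to(.559,-.271,.15,47)
d=r.snapshot("scene");crop(d,"pics/s3.png",150,170,150,130,4)
d=r.snapshot("wrist");cv2.imwrite("pics/w3.png",d["frame"][:,:,::-1])
E
```

```text
t: 7.15
ee_pos: [0.5632, -0.2724, 0.2321]
tcp_rot: [-1.152, -2.87, 0.001]
force: [0.4, -0.5, -3.2]
finger_gap: 0.572
t: 7.55
ee_pos: [0.5651, -0.2738, 0.238]
tcp_rot: [-1.157, -2.876, 0.004]
force: [-0.2, -0.3, 0.3]
finger_gap: 0.794
t 7.55 shift [ 0.31 -0.06 -7.88] turn -0.8 grasp [ 0.5586 -0.2717  0.0711] yang 46.2 tilt [-0.039  0.013] q6 -1.33 F [-0.2 -0.3  0.3] gap 73.8
```

View pics/s3.png

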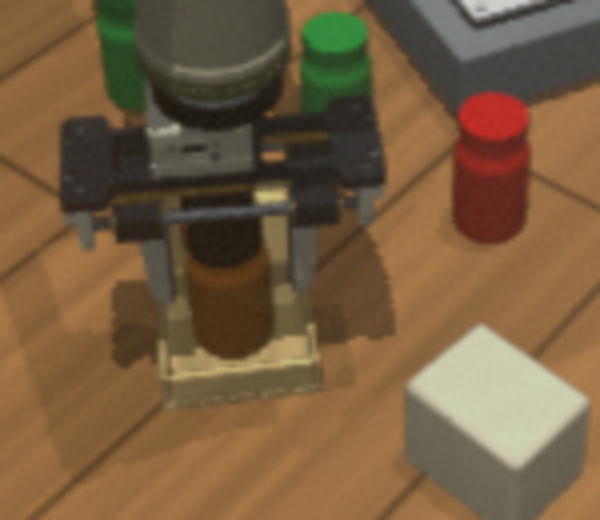

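View pics/w3.png

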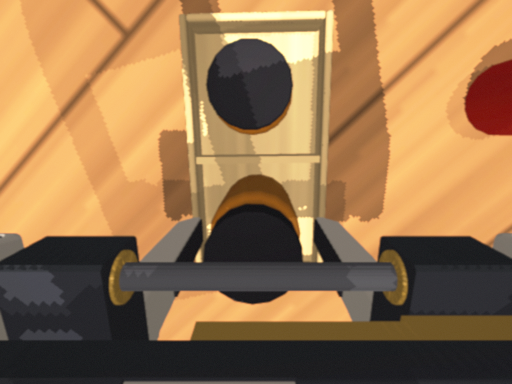

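The jar stands upright in the +y cell (wrist view lid at (253,250), with the pot separate at (250,83)). Retreating straight up, then going to the fastener.

```bash

python3 -m handwheel '[[[0,0,-2],0],[[0.1,0,-4],0],[[0.1,0,-4],0],[[0,0,-3],0],[[0,0,0],0]]'
python3 - <<'E'
from h import *
to(.516,.1455,.20,130)
E
```

```text
t: 8.15
ee_pos: [0.5679, -0.2736, 0.3692]
tcp_rot: [-1.155, -2.87, 0.002]
force: [1.0, -0.7, -0.0]
finger_gap: 0.799
t 8.15 shift [32.01 26.97  1.13] turn -83.8 grasp [ 0.5604 -0.2709  0.2024] yang 46.2 tilt [-0.045   0.0166] q6 -1.33 F [ 1.  -0.7 -0. ] gap 74.3
```

```bash

python3 -m handwheel '[[[3.6,3,0],0],[[3.6,3,0],0],[[3.6,3,0],0],[[3.6,3,0],0],[[3.6,3,0],0]]' 60
python3 -m handwheel '[[[3.6,3,0],0],[[3.6,3,0],0],[[3.6,3,0],0],[[0,0,0],-8.5],[[0,0,0],-8.5]]'
python3 -m handwheel '[[[0,0,0],-8.5],[[0,0,0],-8.5],[[0,0,0],-8.5],[[0,0,0],-8.5],[[0,0,0],-8.5]]'
python3 - <<'E'
from h import *
to(.516,.1455,.18,130)
E
```

```text
t: 8.65
ee_pos: [0.541, -0.0396, 0.3707]
tcp_rot: [-1.169, -2.863, 0.005]
force: [0.2, 0.0, -0.8]
finger_gap: 0.601
t: 9.15
ee_pos: [0.5225, 0.1123, 0.3689]
tcp_rot: [-0.718, -3.003, -0.007]
force: [0.0, -0.2, 0.4]
finger_gap: 0.6
t: 9.65
ee_pos: [0.5206, 0.1141, 0.3632]
tcp_rot: [0.428, -3.056, -0.037]
force: [-0.1, -0.7, 0.3]
finger_gap: 0.599
t 9.65 shift [-1.38  2.57  1.66] turn -24.1 grasp [0.5108 0.1168 0.1965] yang 105.9 tilt [-0.0588  0.0161] q6 -1.74 F [-0.1 -0.7  0.3] gap 55.7
```

```bash

python3 -m handwheel '[[[-1.4,2.5,0.5],0],[[0,0,0],-8.5],[[0,0,0],-8.5],[[0,0,0],-7]]'
python3 - <<'E'
from h import *
to(.516,.1455,.15,130)
d=r.snapshot("wrist");cv2.imwrite("pics/w4.png",cv2.resize(d["frame"][:,:,::-1],(800,600)))
np.save("/tmp/d.npy",{k:d[k] for k in d},allow_pickle=True)
print(proj(d,(.516,.1455,.114)),proj(d,(.5313,.1584,.114)),proj(d,(.5007,.1326,.114)))
E
```

```text
t: 10.05
ee_pos: [0.5261, 0.1428, 0.3535]
tcp_rot: [1.076, -2.892, -0.056]
force: [-0.1, 0.6, -0.6]
finger_gap: 0.598
t 10.05 shift [-0.21 -0.23  3.67] turn 0.7 grasp [0.5153 0.1453 0.1868] yang 130.7 tilt [-0.0643  0.0151] q6 -2.12 F [-0.1  0.6 -0.6] gap 55.6
(np.float64(253.75257910470074), np.float64(209.47558286404885)) (np.float64(253.57446911016766), np.float64(231.2613077103699)) (np.float64(253.93739425445648), np.float64(186.8697093948797))
```

View pics/w4.png

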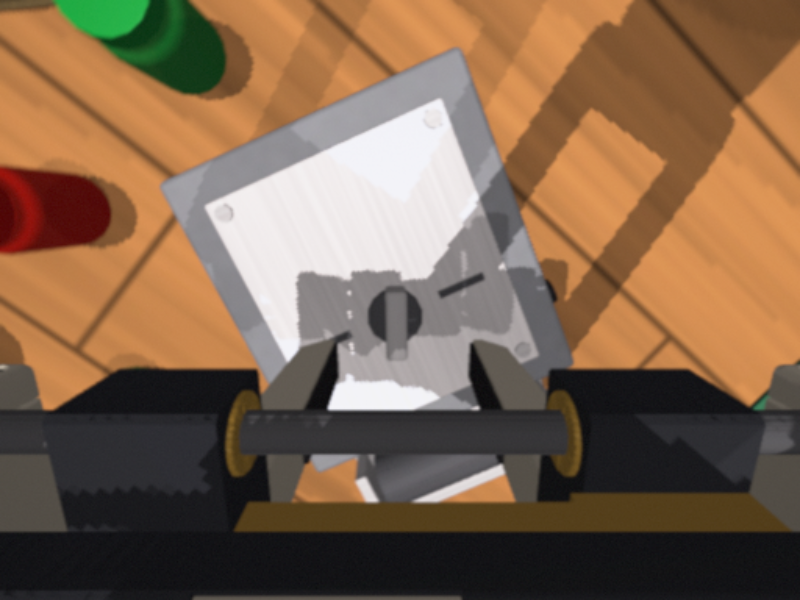

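The wing shows at (396,290)–(397,360), square between the fingers and matching the projection. Descending.

```bash

python3 -m handwheel '[[[-0.1,-0.15,2.5],0.7],[[-0.1,-0.1,2.0],0],[[0,0,0.5],0]]' 40
python3 -c "
from h import *
to(.516,.1455,.113,130)"
```

```text
t: 10.4
ee_pos: [0.5259, 0.1429, 0.3012]
tcp_rot: [1.059, -2.899, -0.056]
force: [-0.9, 0.3, 0.3]
finger_gap: 0.414
t 10.4 shift [-0.15 -0.16  2.15] turn 0.1 grasp [0.5152 0.1454 0.1346] yang 130.1 tilt [-0.0639  0.0151] q6 -2.11 F [-0.9  0.3  0.3] gap 38.5
```

```bash

python3 -m handwheel '[[[-0.1,-0.1,1.3],0],[[-0.05,-0.05,0.7],0],[[0,0,0],0]]'
python3 -c "
from h import *
to(.516,.1455,.113,130)"
```

```text
t: 10.7
ee_pos: [0.5263, 0.1428, 0.2789]
tcp_rot: [1.053, -2.899, -0.056]
force: [-0.6, -0.9, 0.2]
finger_gap: 0.401
t 10.7 shift [-0.07 -0.03 -0.08] turn -0.1 grasp [0.5153 0.1453 0.1122] yang 129.9 tilt [-0.0659  0.0147] q6 -2.11 F [-0.6 -0.9  0.2] gap 37.3
```

Now closing on the wing.

```bash

python3 -m handwheel '[[[0,0,-0.05],0],[[0,0,0],0],[[0,0,0],0],[[0,0,0],0],[[0,0,0],0]]' 0 30
python3 -c "
from h import *
to(.516,.1455,.113,130)"
```

```text
t: 11.2
ee_pos: [0.527, 0.1429, 0.2813]
tcp_rot: [1.053, -2.902, -0.055]
force: [0.3, 1.4, -4.9]
finger_gap: 0.125
t 11.2 shift [0.03 0.03 0.17] turn -0.2 grasp [0.5165 0.1454 0.1147] yang 129.8 tilt [-0.0631  0.015 ] q6 -2.11 F [ 0.3  1.4 -4.9] gap 11.7
```

```bash

python3 -m handwheel '[[[0,0,0.15],6],[[0,0,0.05],8],[[0,0,0.05],8]]'
python3 -c "
from h import *
to(.516,.1455,.113,65)"
```

```text
t: 11.5
ee_pos: [0.527, 0.1431, 0.2812]
tcp_rot: [0.465, -3.047, -0.037]
force: [-3.6, 0.3, 2.3]
finger_gap: 0.126
t 11.5 shift [0.04 0.01 0.16] turn 42.3 grasp [0.5165 0.1455 0.1146] yang 107.3 tilt [-0.0625  0.0147] q6 -1.72 F [-3.6  0.3  2.3] gap 11.7
```

```bash

python3 -m handwheel '[[[0,0,0.05],8.5],[[0,0,0.05],8.5],[[0,0,0.05],8.5],[[0,0,0.05],8.5],[[0,0,0],8]]'
python3 -c "
from h import *
to(.516,.1455,.113,64.6)"
```

```text
t: 12.0
ee_pos: [0.5268, 0.1432, 0.2814]
tcp_rot: [-0.677, -3.003, -0.001]
force: [0.2, -0.4, -3.7]
finger_gap: 0.123
t 12.0 shift [ 0.03 -0.03  0.17] turn 0.0 grasp [0.5166 0.1456 0.1147] yang 64.6 tilt [-0.0614  0.0146] q6 -0.97 F [ 0.2 -0.4 -3.7] gap 11.4
```

```bash

python3 - <<'E'
from h import *
d=r.snapshot("wrist");cv2.imwrite("pics/w5.png",cv2.resize(d["frame"][:,:,::-1],(800,600)))
d=r.snapshot("scene");crop(d,"pics/s5.png",200,90,160,120,5)
E
```

```text
(no output)
```

View pics/w5.png

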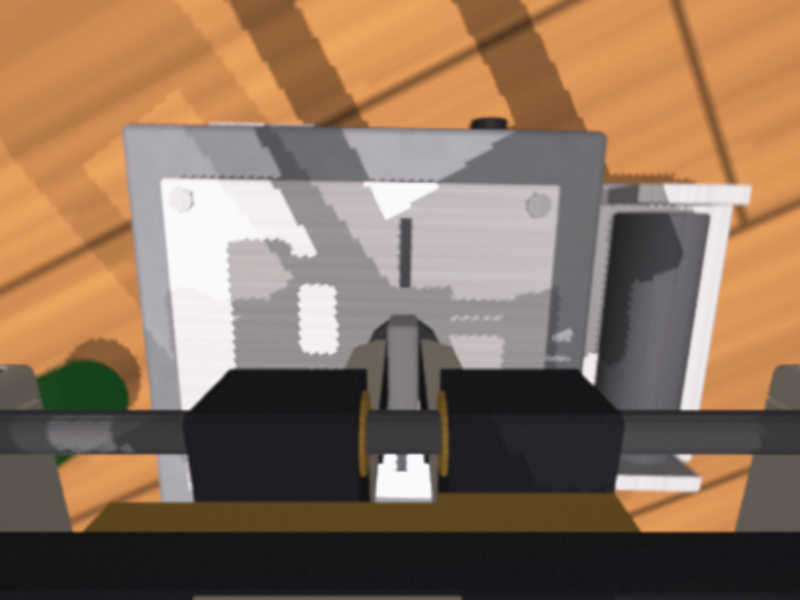

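View pics/s5.png

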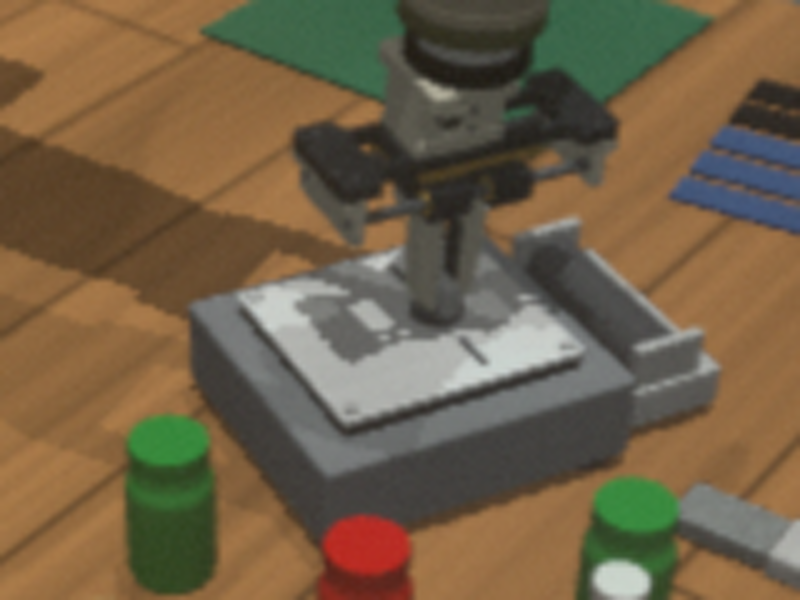

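The wing points straight along the mark (405,220)–(405,285) and the other at (402,465), so it is aligned. Next is pressing down in small steps.

```bash

python3 -m handwheel '[[[0,0,0.3],0],[[0,0,0.3],0]]' 0 50
python3 -c "
from h import *
to(.516,.1455,.105,64.6)"
```

```text
t: 12.3
ee_pos: [0.5268, 0.1432, 0.2772]
tcp_rot: [-0.658, -3.008, -0.002]
force: [-5.8, -1.5, 9.3]
finger_gap: 0.125
t 12.3 shift [ 0.02 -0.03  0.56] turn 0.7 grasp [0.5167 0.1456 0.1105] yang 65.3 tilt [-0.0604  0.0147] q6 -0.98 F [-5.8 -1.5  9.3] gap 11.6
```

```bash

python3 -m handwheel '[[[0,0,0.3],0],[[0,0,0.3],0]]'
python3 -c "
from h import *
to(.516,.1455,.105,64.6)"
```

```text
t: 12.5
ee_pos: [0.5266, 0.1432, 0.2738]
tcp_rot: [-0.643, -3.012, -0.003]
force: [-5.7, -0.7, 10.9]
finger_gap: 0.126
t 12.5 shift [ 0.04 -0.04  0.21] turn 1.3 grasp [0.5167 0.1456 0.1071] yang 65.9 tilt [-0.0596  0.0146] q6 -0.99 F [-5.7 -0.7 10.9] gap 11.7
```

```bash

python3 -m handwheel '[[[0,0,0.3],0.6],[[0,0,0.3],0.6]]'
python3 -c "
from h import *
to(.516,.1455,.105,64.6)"
```

```text
t: 12.7
ee_pos: [0.5267, 0.1433, 0.2731]
tcp_rot: [-0.66, -3.01, -0.002]
force: [-15.6, -3.8, 28.3]
finger_gap: 0.126
t 12.7 shift [ 0.06 -0.05  0.14] turn 0.7 grasp [0.5168 0.1457 0.1064] yang 65.3 tilt [-0.0589  0.0143] q6 -0.98 F [-15.6  -3.8  28.3] gap 11.7
```

```bash

python3 -m handwheel '[[[0,0,0.3],0.6],[[0,0,0.3],0.6]]'
python3 -c "
from h import *
to(.516,.1455,.105,64.6)"
```

```text
t: 12.9
ee_pos: [0.5265, 0.1433, 0.2731]
tcp_rot: [-0.676, -3.006, -0.001]
force: [-13.0, -3.0, 23.3]
finger_gap: 0.129
t 12.9 shift [ 0.05 -0.04  0.15] turn 0.1 grasp [0.5168 0.1456 0.1064] yang 64.7 tilt [-0.0583  0.0139] q6 -0.97 F [-13.   -3.   23.3] gap 12.0
```

It has hit a hard stop (about 25 N, 8.3 mm of travel). Checking by image and depth.

```bash

python3 - <<'E'
from h import *
d=r.snapshot("scene");crop(d,"pics/s6.png",200,90,160,120,5)
# panel depth in machine frame
def heights(d):
    v,u=np.mgrid[0:384,0:512];rz=d["range_z"]
    k=R.from_rotvec(d["attitude"]).apply(np.stack([((u-d["cx"])/d["fx"]).ravel(),((v-d["cy"])/d["fy"]).ravel(),np.ones(u.size)],1))
    X=np.array(d["xyz"])+k*rz.reshape(-1,1); a=np.radians(-25.3)
    w=X[:,:2]-[.507,.1275]; m=np.stack([w[:,0]*np.cos(a)+w[:,1]*np.sin(a),-w[:,0]*np.sin(a)+w[:,1]*np.cos(a)],1)
    ok=rz.ravel()>0
    pan=ok&(abs(m[:,0]-.045)<.02)&(abs(m[:,1]+.05)<.025)
    hou=ok&(abs(m[:,0]-.088)<.006)&(abs(m[:,1]+.03)<.05)
    print("panel z",np.median(X[pan,2]),pan.sum(),"housing rim z",np.median(X[hou,2]),hou.sum())
heights(d)
d=r.snapshot("top");heights(d);crop(d,"pics/t6.png",240,130,160,140,5)
to(.516,.1455,.105,64.6)
E
```

```text
panel z 0.45603850369144283 1018 housing rim z 0.4519176951464797 356
panel z 0.45197921575112554 677 housing rim z 0.07142058026060516 245
t 13.0 shift [ 0.05 -0.05  0.15] turn 0.1 grasp [0.5168 0.1457 0.1065] yang 64.7 tilt [-0.0582  0.014 ] q6 -0.97 F [-13.6  -4.6  23.5] gap 11.6
```

View pics/s6.png

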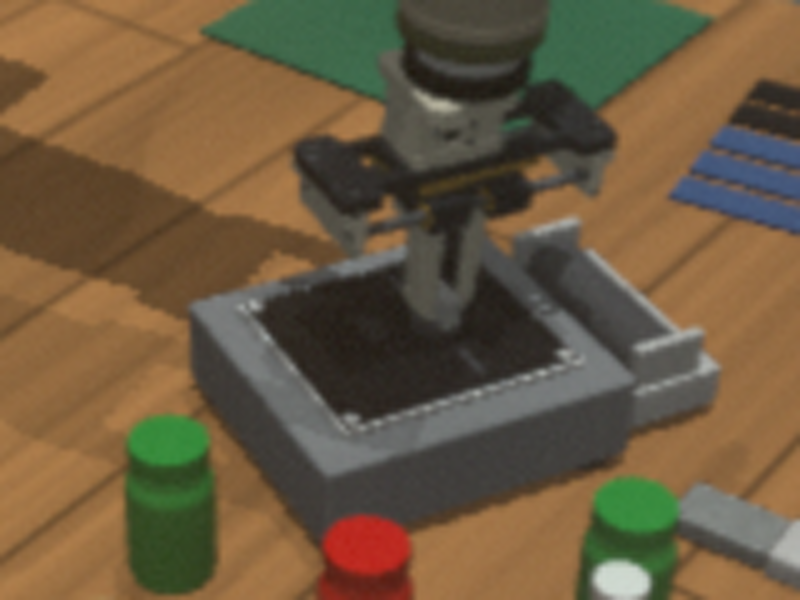

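View pics/t6.png

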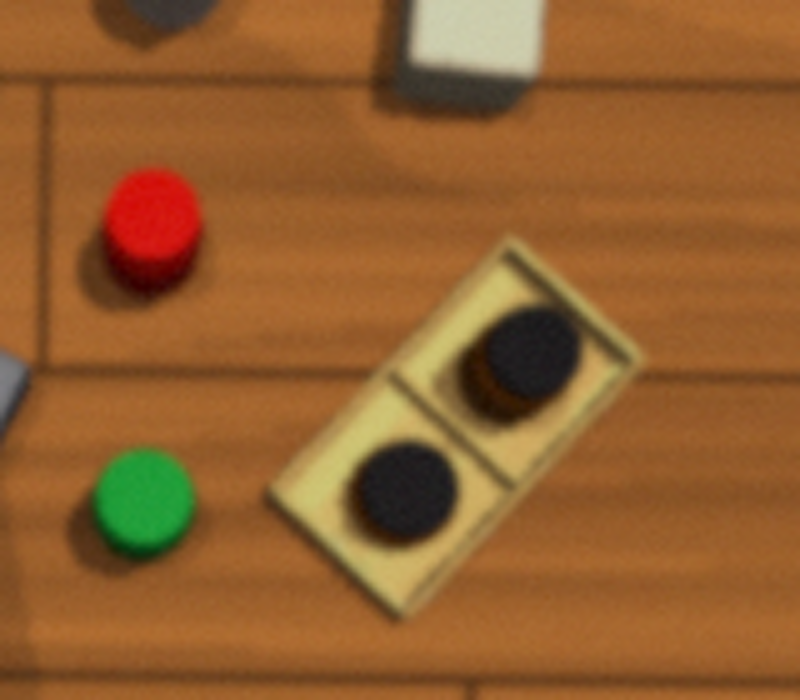

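The scene view shows the panel sunk flush into the frame (corners about (345,428), (575,357)), and the jar upright in the cell. My depth patches were blocked by the arm, so I'll take one direct depth reading and then hand in.

```bash

python3 - <<'E'
from h import *
d=r.snapshot("scene")
for n,(a,b) in {"panel":(300,320),"panel2":(360,385),"panel3":(470,350),"rim":(345,450)}.items():
    u,v=200+a//5,90+b//5; z=np.median(d["range_z"][v-1:v+2,u-1:u+2]); print(n,(np.array(d["xyz"])+ray(d,u,v)*z).round(4))
to(.516,.1455,.105,64.6)
E
```

```text
panel [0.4466 0.0951 0.0751]
panel2 [0.5193 0.0602 0.0773]
panel3 [0.5514 0.1335 0.0765]
rim [0.5452 0.0097 0.0709]
t 13.05 shift [ 0.05 -0.05  0.15] turn 0.1 grasp [0.5168 0.1457 0.1064] yang 64.7 tilt [-0.0583  0.014 ] q6 -0.97 F [-13.2  -3.2  23.9] gap 11.7
```

Panel top is at 76 mm, which is fully down.

```bash
python3 -c "
from rig import r
print(r.hand_in())"
```

```text
the job is handed in; nothing more can be done
None
```

The job is done and handed in at about 13 s, with the gripper still holding the wing and pressing the panel down. I lifted the amber jar off the panel and stood it upright in the tray's empty cell. I then turned the fastener about 65° clockwise into line with the marks and pushed the panel down to its hard stop.

**Last checks:**
- **Panel:** the camera depth put its top at 75–77 mm (76 mm is fully down), after about 8.3 mm of travel. The downward push held steady at about 24 N.
- **Fastener:** the grip angle was within about 0.1° of my estimate of the marks' line. That line is itself uncertain by about 1°.
- **Jar and the other items:** the jar stood in the +y cell in the last top view. I saw nothing disturbed.

**What was off:**
- The tool ended tilted by about 3.4°, which adds a side force of about 14 N on the wing.
- My first panel-height check failed because the arm blocked the view, so I replaced it with readings at single points.

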